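Clear the wine bar: keepers to their places, rubbish through the bin flap

ROBOT

A 6-joint arm with a two-finger parallel gripper is mounted at the origin on a cart in front of the work surface, level with it; the furniture and walls round the work are solid. World frame = base frame: x ahead of the robot, y to its left, z up, the work surface at z = 0. Lengths are in m, angles in rad, forces in N, time in s.
With the tool pointing down it reaches from about 0.35 to 0.975 m from the base axis. Payload 4.9 kg.
Tool frame: the origin (TCP) lies at the very end of the fingers, on their centre line; the grasp point (between the pads) lies ctrl.grip_point_offset behind it (ctrl.grip_point_offset is the distance from the TCP to the grasp point, in m); z points along the fingers, y is the line along which they close (so a half turn about z gives the same grasp; the last joint's range is limited). The gripper opens to 85 mm and grips with 20 to 120 N. Pads are 22 mm wide; open, the fingers measure 114 mm over their backs; the gripper's body (76 mm by 85 mm) begins 54 mm behind the grasp point. The pads swing forward as they close: fully open they stand 13 mm farther back than shut.
Start: joints at [-1.426, 0.053, 1.613, -0, 1.476, -0.119], TCP at [0.163, -0.603, 0.231] pointing down, gripper open.
Joint ranges: [-3.01, 3.01], [-1.01, 2.22], [0.06, 2.58], [-1.02, 4.17], [0.09, 2.62], [-3.14, 3.14]. Speed limits (rad/s): [2.57, 2.57, 3.14, 3.14, 3.14, 3.14].

INTERFACE

Orientations are given as a rotation vector (axis times angle).
In Python, from station import ctrl gives the robot as it stands. The module is installed in compiled form; this text tells all that it offers.
- The arm moves only by the tool drive_tool, never from a script. Its argument "steps" is a list of rows, each an object with "translation": the shift along the tool's x, y, z normalised to -1 to 1, where 1 is 4 cm, a list of three; "angular": the turn, a rotation vector about the tool's x, y, z normalised to -1 to 1, where 1 is 8 degrees, a list of three; "gripper": the opening, from 0 (shut) to 1 (fully open). In form: [{"translation": [dx, dy, dz], "angular": [wx, wy, wz], "gripper": gripper}, ...]. A call has 1 to 8 rows; each row shifts and turns the commanded pose from where the row before left it, along the tool's axes as they then stand; what a row does not reach is not made up. A row lasts 1/8 s, in which the tool goes at most 62.5 mm and 10.7 degrees, less where a joint would pass 70% of its speed; a pose out of reach is approached as far as the arm can. A call with a number of a shift or a turn outside -1 to 1 is refused whole. A call with a gripper value outside its range is refused whole. The fingers move at their own pace and stop on an object; "force" is the grip in N (left out, the last holds). Time passes only in rows, so rows that do not move let the fingers close. It gives the time, the measured TCP pose, the force, the opening and the grip force at its end, in the units of the state.
- ctrl.get_obs(): the state, without advancing time (a new reading comes with each control period).
- ctrl.get_image(name): name is "scene" or "top"; returns a dict with "color" (400x640x3 uint8, red, green, blue), "depth" (400x640 float32, m along the optical axis (not along the pixel's ray), 0 where there is no reading), "fx", "fy", "cx", "cy" (pixels), "R" (3x3) and "t" (3): a world point X has camera coordinates R X + t. Camera axes: x right, y down, z forward; pixel columns grow to the right and rows downward; lengths in m; the calibration is good to about 2 mm. A picture is of the moment at which its call begins.
- ctrl.finish_job(): hands the job in; it is judged then, once.
The state is a dict: "t": time; "q": joint angles; "dq": joint speeds; "effort": joint torques, N m; "tool_pos": TCP position; "tool_rot": TCP orientation; "contact_force": force on the tool from outside, world axes, zero at the start; "wrist_torque": the same for the moment, N m; "opening": finger opening in m; "grip_force": force on a finger pad.
Only numpy, scipy, OpenCV 4.12 (cv2) and the standard library are available. Lean on these libraries where they do the work, as an engineer would, in place of code of your own. Each camera call takes 0.05 s, during which the arm holds its last target. There are 200 camera calls.

TASK

Clear up after the wine tasting: put the corkscrew down flat in the pocket of its wooden tray, stand the jigger upright in the middle of the slate coaster, and put the whole cork in the bowl with the other corks. Push the burnt-out tealight and the broken cork through the sprung flap into the waste bin, so that the flap can spring shut over them. Leave the tin and the bottle stopper where they are.

Things in the scene. Friction and masses are not known exactly. Their poses are not given: they have to be found in the camera images.
- corkscrew: Waiter's corkscrew, red-brown handle, folded, lying flat on the marble board: 110 mm long (its y axis), 14 mm thick. Origin under the middle, on the underside; z up. Silver lever (+x side) and worm (-x side) on the -y half, 32 mm wide there (x -18 to +14). Beyond y = +13 mm it is bare handle, 22 mm wide (x -10 to +12): pinch it there across x, say at y = +22 mm. 60-120 g.
- jigger: Silver double-cone bar measure (jigger) standing upright on the white marble serving board (10 mm thick), 78 mm tall, 43 mm across both rims, with a narrow waist. Origin at the centre of its foot, z up. Grasp it across the upper rim (the top 30 mm). 65 to 135 g.
- cork: The whole used wine cork, light tan, lying on the marble board: a cylinder 44 mm long (its y axis), 23 mm thick. Origin below its middle, on the line that touches the board at the start (it turns with the cork if that rolls). Not to be mistaken for the two corks already in the bowl. 12 g.
- broken_cork: Broken-off half of a wine cork standing on its wine-stained end on the marble board: a tan cylinder 23 mm across, 24 mm tall, with a ragged brown top. Origin at the centre of its foot, z up. Rubbish. 12 g.
- tealight: Burnt-out tealight candle on the marble board: a round silver metal cup 38 mm across, 15 mm tall, with pale wax and a black wick. Origin at the centre of its foot, z up. Rubbish. 14 g.
- bin: Small square worktop waste bin, steel with a black collar, 154 x 154 mm, 165 mm tall, fixed. Origin at the centre of its underside, z up. Its mouth (104 mm in x, 126 mm in y) is closed by a sprung steel push-flap whose upper face lies level 160 mm above the origin; hinge (dark knuckles) along y at x = +52 mm, free edge (black ribs near it) at x = -48 mm.
- bin_flap (a joint): The bin's sprung flap: 0 shut, grows as it is pushed down, stop at 1.4; shuts by itself. 2 to 4 N push it. Push the held thing down near bin x = +7, y = 0 mm, fingers side by side along the bin's y, until its foot is about 45 mm under the shut flap's face; let go, wait half a second while it slides off towards -x, draw out. A thing just laid on it stays on top.
- tray: Dark wooden corkscrew tray with grey felt floor, 76 mm (x) by 152 mm (y), fixed. Origin at the centre of its underside, z up. Pocket 56 mm (x) by 132 mm (y); floor 9 mm, rim 20 mm above the origin. The two long sides are scooped away to floor level over their middle 80 mm (y from -40 to +40), leaving room for fingers that hold the corkscrew across.
- bowl: Pale ceramic bowl for keeping corks, 119 mm across the rim, 58 mm tall, fixed; the inside is about 85 mm wide at half height. Origin at the centre of its underside, z up. Two whole corks already lie in it, side by side along the bowl's y axis, their tops 35 mm above the origin.
- coaster: Square dark slate coaster, 97 x 97 mm, 7 mm thick, fixed. Origin at the centre of its underside, z up.
- tin: Bystander: teal food tin, 58 mm across, 72 mm tall, at the right of the work. Origin at the centre of its foot, z up.
- stopper: Bystander: bright steel bottle stopper standing on its head, 34 mm across, 60 mm tall, near the wine rack. Origin at the centre of its foot, z up.
Things that resemble listed ones, but are neither listed nor needed, are in the scene too. What is shaped like the tealight but purple or red is not meant.

How it is judged:
At the end, for the whole second after the job is handed in: Corkscrew flat in the tray pocket (15 mm, 0.3 rad, either way round); jigger upright on the coaster within 20 mm of its middle; whole cork in the bowl, within 45 mm of its axis; tealight and broken cork in the bin, under 100 mm above its underside; flap shut (under 0.1 rad); all at rest (x of corkscrew in the frame of tray between -0.015 and 0.015 m and y of corkscrew in the frame of tray between -0.015 and 0.015 m and z of corkscrew in the frame of tray between 0.004 and 0.015 m and angle between the y axis of corkscrew and the y axis of tray, either way round below 0.3 rad and angle between corkscrew's own z axis and vertical below 0.15 rad and horizontal distance between jigger and coaster below 0.02 m and z of jigger in the frame of coaster between 0.004 and 0.011 m and angle between jigger's own z axis and vertical below 0.1 rad and horizontal distance between cork and bowl below 0.045 m and z of cork in the frame of bowl between 0.005 and 0.068 m and x of tealight in the frame of bin between -0.075 and 0.075 m and y of tealight in the frame of bin between -0.075 and 0.075 m and z of tealight in the frame of bin between 0 and 0.1 m and x of broken_cork in the frame of bin between -0.075 and 0.075 m and y of broken_cork in the frame of bin between -0.075 and 0.075 m and z of broken_cork in the frame of bin between 0 and 0.1 m and value of joint bin_flap below 0.1 rad and linear speed of each of corkscrew, jigger, cork, tealight, broken_cork below 0.02 m/s); the robot touches nothing.
It fails at once if a bystander (tin or stopper) is shoved by more than 30 mm or knocked over (distance of any of tin, stopper from where it was at the start of the episode above 0.03 m or angle between any of tin, stopper's own z axis and vertical above 0.5 rad).
It fails at once if the corkscrew, the jigger or the whole cork is put into the waste bin ((x of corkscrew in the frame of bin between -0.07 and 0.07 m and y of corkscrew in the frame of bin between -0.07 and 0.07 m and z of corkscrew in the frame of bin between -0.05 and 0.1 m) or (x of jigger in the frame of bin between -0.07 and 0.07 m and y of jigger in the frame of bin between -0.07 and 0.07 m and z of jigger in the frame of bin between -0.05 and 0.1 m) or (x of cork in the frame of bin between -0.07 and 0.07 m and y of cork in the frame of bin between -0.07 and 0.07 m and z of cork in the frame of bin between -0.05 and 0.1 m)).
It also fails if it takes over 120 s, if anything falls off the work surface, if the arm or the gripper's body presses on something with over 40 N, if the wrist force passes 120 N, or if a joint passes its speed limit or range.

## Working session

There is one attempt and no reset: what is moved stays moved. The work goes in short steps, Python scripts to look and compute and a tool call to move; the robot and the scene stay as the last step left them, time stands still between calls to the robot, and variables do not carry over. Pictures are saved under pics/ and viewed, at most 14 in all, crops included, and the job is handed in when it is done.

Besides the shell and the picture viewer there is one more tool, called after ">>>" as name(argument=value, ...) on one line, values as JSON. drive_tool: Moves the arm, as the interface text tells. Its arguments: {"type":"object","properties":{"steps":{"type":"array"},"force":{"type":"number"}},"required":["steps"]}

```bash
mkdir -p pics; cat > h.py <<'E'
import numpy as np, cv2
from station import ctrl
def grab(n):
    im=ctrl.get_image(n); np.savez('%s.npz'%n,**im); return im
def load(n): return dict(np.load('%s.npz'%n))
def world(im,u,v,z=None):
    """pixel->world: onto plane z, or by depth"""
    R,t=im['R'],im['t']; d=np.array([(u-im['cx'])/im['fx'],(v-im['cy'])/im['fy'],1.])
    c=-R.T@t; r=R.T@d
    s=(z-c[2])/r[2] if z is not None else im['depth'][int(round(v)),int(round(u))]
    return c+s*r
def heights(im):
    h,w=im['depth'].shape; u,v=np.meshgrid(np.arange(w),np.arange(h)); d=im['depth']
    P=np.stack([(u-im['cx'])/im['fx']*d,(v-im['cy'])/im['fy']*d,d],-1)
    P=(P-im['t'])@im['R']; P[d==0]=np.nan; return P
E
python3 - <<'E'
from h import *
for n in ('scene','top'):
    im=grab(n); cv2.imwrite('pics/%s0.png'%n,cv2.resize(im['color'][:,:,::-1],(800,500),interpolation=cv2.INTER_AREA))
    print(n,-im['R'].T@im['t'],im['fx'],(im['depth']>0).mean())
o=ctrl.get_obs(); print(o['tool_pos'],o['tool_rot'],o['opening'],ctrl.grip_point_offset,o['t'])
E
```

```text
scene [0.88466057 0.82651092 0.45142797] 363.0825153675009 0.98823828125
top [0.35645951 0.0682735  1.34261013] 421.3263698992319 0.9958828125
[ 0.1628986  -0.60281319  0.23018237] [-3.11245669e+00 -4.12926458e-01  1.41235667e-05] 0.08556502937882118 0.0187 0.1
```

View pics/top0.png

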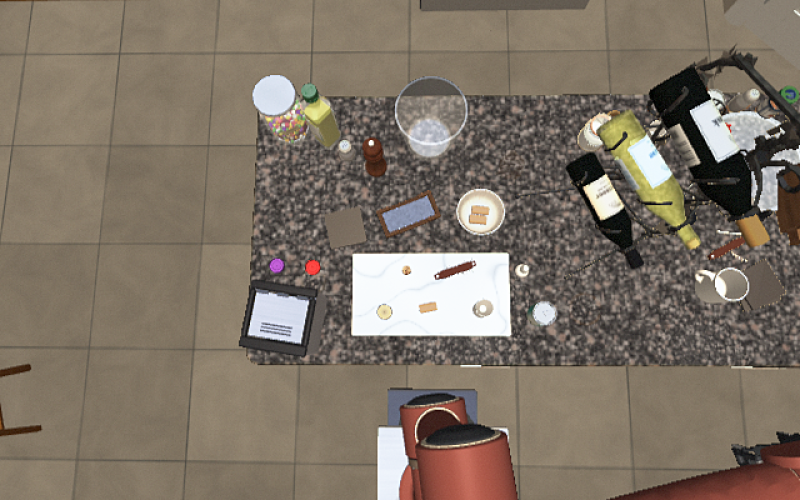

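View pics/scene0.png

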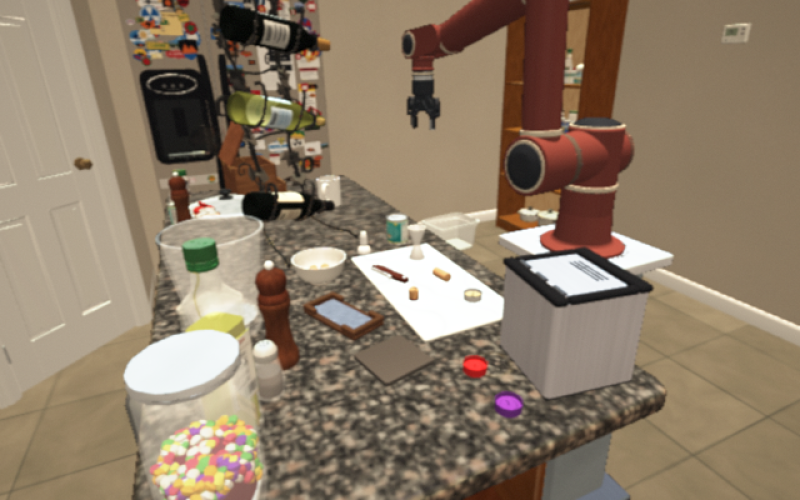

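The top view (800-wide picture) has the robot at the bottom, with +x up and +y left. On the marble are:
- tealight (384,312), tan and pale with a metal cup
- whole cork (428,307)
- jigger (483,309)
- broken cork (406,270)
- corkscrew (455,270)

The targets are the coaster (346,227), tray (408,213), bowl (480,211) and bin (282,318). The bystanders are the tin (544,313) and stopper (522,270).

Look-alikes:
- **Tealight:** purple (277,266) and red (313,267) discs.
- **Cork:** two corks in the bowl (480,215), and the bottle cork (753,232).
- **Corkscrew:** the brown item (727,247) and the pepper mill (374,156).
- **Coaster:** the slate under the mug (765,285).
- **Jigger:** the salt shaker (344,146) and the stopper.

I choose the items on the marble, and the coaster and tray beside it. I'll check these in a close crop.

```bash
python3 - <<'E'
from h import *
im=load('top'); c=im['color'][:,:,::-1]
crop=c[145:295,190:445]; cv2.imwrite('pics/crop.png',cv2.resize(crop,None,fx=3.1,fy=3.1,interpolation=cv2.INTER_CUBIC))
s=load('scene')['color'][:,:,::-1][150:320,230:530]; cv2.imwrite('pics/crops.png',cv2.resize(s,None,fx=2.6,fy=2.6,interpolation=cv2.INTER_CUBIC))
P=heights(im); hsv=cv2.cvtColor(c,cv2.COLOR_BGR2HSV)
print('table z',np.nanmedian(P[120:140,260:300,2]),'board',np.nanmedian(P[210:220,290:310,2]))
z=np.nan_to_num(P[...,2])
m=((z>0.015)).astype(np.uint8)
n,l,st,ce=cv2.connectedComponentsWithStats(m)
for i in range(1,n):
    x,y,w,h,a=st[i]
    if a>8 and 190<x<445 and 145<y<295:
        q=P[l==i]; print(st[i],ce[i].round(1),'zmed %.3f zmax %.3f'%(np.median(q[:,2]),q[:,2].max()),q[:,:2].mean(0).round(3),'ext',np.ptp(q[:,0]).round(3),np.ptp(q[:,1]).round(3))
E
```

```text
table z 0.0011216239861508547 board 0.009135204877289953
[365 151  39  37 986] [384.2 168.4] zmed 0.031 zmax 0.063 [ 0.686 -0.099] ext 0.116 0.119
[334 152  19  25 106] [344.6 163.2] zmed 0.019 zmax 0.026 [0.708 0.027] ext 0.08 0.058
[301 165  18  25 103] [307.9 177.6] zmed 0.019 zmax 0.025 [0.66  0.145] ext 0.08 0.055
[347 207  34  17 223] [364.  215.1] zmed 0.020 zmax 0.028 [ 0.539 -0.034] ext 0.051 0.105
[414 211   9  10  62] [417.8 215.3] zmed 0.038 zmax 0.060 [ 0.535 -0.199] ext 0.029 0.019
[322 212   7   8  47] [324.8 215.5] zmed 0.031 zmax 0.038 [0.536 0.09 ] ext 0.022 0.019
[ 191  223   71   63 3317] [225.8 254.3] zmed 0.160 zmax 0.172 [0.409 0.367] ext 0.174 0.171
[378 238  17  15 188] [386.5 245.8] zmed 0.068 zmax 0.093 [ 0.439 -0.097] ext 0.047 0.04
[335 241  15  10 102] [341.9 245.2] zmed 0.028 zmax 0.038 [0.443 0.037] ext 0.028 0.044
[422 241  24  20 360] [433.4 250.5] zmed 0.067 zmax 0.076 [ 0.425 -0.237] ext 0.056 0.059
[301 243  13  12  84] [307.1 248.8] zmed 0.018 zmax 0.028 [0.432 0.145] ext 0.035 0.037
```

View pics/crop.png

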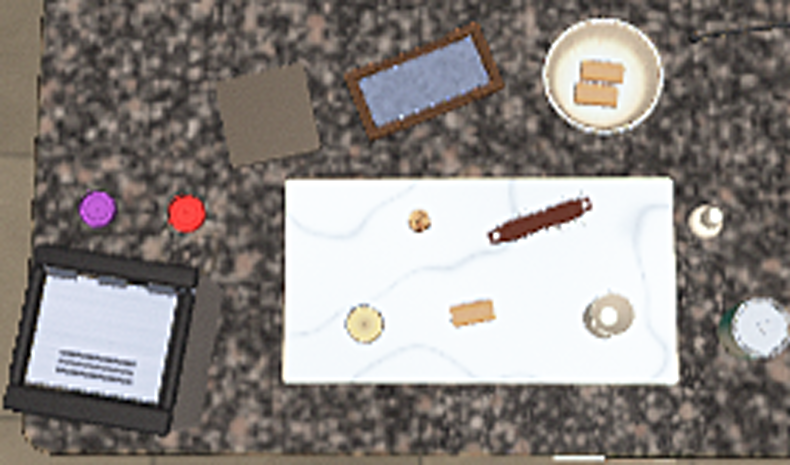

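View pics/crops.png

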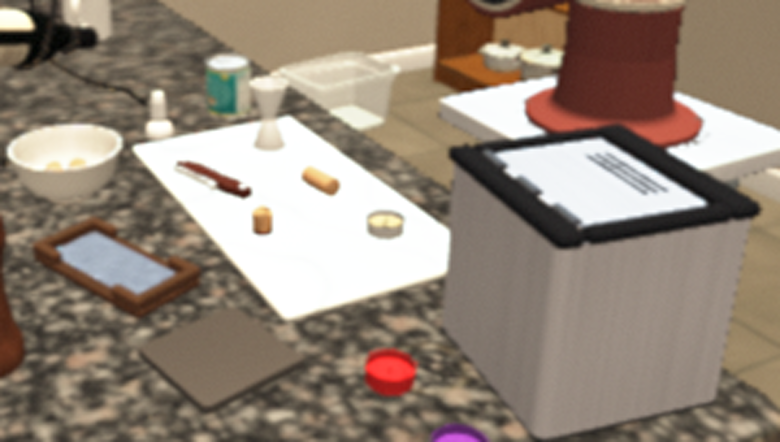

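The crops confirm the choices. The tealight has yellow wax (365,324) and the purple and red discs are excluded. The whole cork is at (472,313), the broken cork at (419,221), the corkscrew at (540,220) and the jigger at (608,315). The bin's hinge knuckles are on its far (+x) edge (55–190,275) and the ribs are on the robot side. In the scene crop the corkscrew's silver parts are on its −y half. Now the measurements.

```bash
python3 - <<'E'
from h import *
im=load('top'); c=im['color'][:,:,::-1]; P=heights(im); z=np.nan_to_num(P[...,2]); hsv=cv2.cvtColor(c,cv2.COLOR_BGR2HSV)
def pk(x,y): return 190+(x+.5)/3.1-.5,145+(y+.5)/3.1-.5
def quad(name,pts,zz):
    W=np.array([world(im,*pk(*p),zz)[:2] for p in pts]); s=[np.linalg.norm(W[i]-W[(i+1)%4]).round(4) for i in range(4)]
    e=W[1]-W[0]+W[2]-W[3]; print(name,W.mean(0).round(4),'sides',s,'yaw of edge01 deg',np.degrees(np.arctan2(e[1],e[0])).round(1))
quad('coaster',[(217,85),(302,63),(320,147),(232,167)],.007)
quad('tray',[(347,72),(475,23),(503,85),(375,138)],.020)
quad('bin',[(38,247),(198,267),(167,434),(5,410)],.165)
quad('flap',[(50,272),(178,287),(160,404),(25,382)],.160)
def obj(name,m,zz,box):
    k=np.zeros(z.shape,np.uint8); x,y,w,h=box; k[y:y+h,x:x+w]=m[y:y+h,x:x+w]
    n,l,st,ce=cv2.connectedComponentsWithStats(k); i=1+np.argmax(st[1:,4]); vv,uu=np.where(l==i)
    W=np.array([world(im,u,v,zz)[:2] for u,v in zip(uu,vv)]).astype(np.float32)
    r=cv2.minAreaRect(W); mu,ev=cv2.PCACompute(W,None)
    print(name,'n',len(W),'mean',mu[0].round(4),'rect c',np.round(r[0],4),'size',np.round(r[1],4),'axis deg',np.degrees(np.arctan2(ev[0,1],ev[0,0])).round(1)); return W,l==i,mu[0],ev[0]
sat=hsv[...,1]>70
obj('tealight',sat,.02,(297,238,24,24))
obj('cork',sat,.022,(330,236,24,22))
obj('broken',sat,.034,(316,206,18,18))
W,m,mu,e=obj('corkscrew',sat,.022,(342,200,45,30))
obj('jigger',z>.075,.088,(375,235,22,20)); 
obj('bowl',z>.045,.058,(360,148,48,44))
obj('stopper',z>.03,.05,(408,206,20,20)); obj('tin',z>.06,.072,(418,238,32,26))
# silver side: scene rays at z .02 around the corkscrew, bright-grey vs red along axis, using scene depth heights
s=load('scene'); Q=heights(s); c2=mu; e=e*np.sign(e[1])
for nm,p in (('scene',Q),('top',P)):
    q=p[(p[...,2]>.0155)&(p[...,2]<.035)&(np.abs(p[...,0]-mu[0])<.07)&(np.abs(p[...,1]-mu[1])<.07)]
    d=q[:,:2]-mu; a=d@e; b=d@np.array([e[1],-e[0]])
    for lo in np.arange(-.06,.06,.015):
        k=(a>=lo)&(a<lo+.015)
        if k.sum(): print(nm,lo.round(3),k.sum(),'b',b[k].min().round(3),b[k].max().round(3),'z',np.median(q[k,2]).round(3))
E
```

```text
coaster [0.6495 0.2492] sides [np.float64(0.0925), np.float64(0.0926), np.float64(0.0941), np.float64(0.0897)] yaw of edge01 deg -76.2
tray [0.6844 0.084 ] sides [np.float64(0.1435), np.float64(0.0726), np.float64(0.1438), np.float64(0.0763)] yaw of edge01 deg -67.9
bin [0.4092 0.3736] sides [np.float64(0.1486), np.float64(0.1509), np.float64(0.1481), np.float64(0.1485)] yaw of edge01 deg -97.5
flap [0.4119 0.3739] sides [np.float64(0.1189), np.float64(0.1058), np.float64(0.1247), np.float64(0.1011)] yaw of edge01 deg -97.7
tealight n 42 mean [0.4307 0.1449] rect c [0.4315 0.1457] size [0.0312 0.0314] axis deg 66.9
cork n 85 mean [0.4425 0.0365] rect c [0.4424 0.0365] size [0.0189 0.0417] axis deg 101.1
broken n 35 mean [0.5342 0.0901] rect c [0.5344 0.0905] size [0.02   0.0178] axis deg 14.8
corkscrew n 154 mean [ 0.5362 -0.0338] rect c [ 0.5365 -0.0353] size [0.017  0.1002] axis deg 110.0
jigger n 70 mean [ 0.4397 -0.0975] rect c [ 0.4384 -0.0965] size [0.0383 0.0386] axis deg 50.1
bowl n 272 mean [ 0.6871 -0.0999] rect c [ 0.6788 -0.095 ] size [0.1184 0.1155] axis deg 73.6
stopper n 38 mean [ 0.5355 -0.2   ] rect c [ 0.5346 -0.2001] size [0.0183 0.0189] axis deg 130.2
tin n 297 mean [ 0.4263 -0.2392] rect c [ 0.4264 -0.2392] size [0.0549 0.0566] axis deg 94.4
scene -0.06 12 b -0.004 0.016 z 0.019
scene -0.045 21 b -0.013 0.016 z 0.018
scene -0.03 22 b -0.012 0.017 z 0.019
scene -0.015 25 b -0.011 0.017 z 0.019
scene 0.0 24 b -0.007 0.02 z 0.019
scene 0.015 24 b -0.007 0.02 z 0.019
scene 0.03 21 b -0.007 0.014 z 0.019
scene 0.045 16 b -0.005 0.01 z 0.018
top -0.06 14 b -0.006 0.013 z 0.02
top -0.045 34 b -0.03 0.015 z 0.02
top -0.03 37 b -0.071 0.023 z 0.02
top -0.015 34 b -0.058 0.015 z 0.019
top 0.0 32 b -0.007 0.018 z 0.019
top 0.015 32 b -0.044 0.016 z 0.019
top 0.03 26 b -0.007 0.011 z 0.021
top 0.045 22 b -0.033 0.045 z 0.019
```

```bash
cat > plan.py <<'E'
import sys, numpy as np
from scipy.spatial.transform import Rotation as Ro
from station import ctrl
def state():
    o=ctrl.get_obs(); R=Ro.from_rotvec(o['tool_rot']).as_matrix(); return o,R,np.degrees(np.arctan2(R[1,0],R[0,0]))
def plan(p,yaw,tgt,tyaw):
    """per-row tool-frame units, turn spread evenly, translation in axes before the turn"""
    d=np.subtract(tgt,p); dy=(tyaw-yaw+180)%360-180
    n=int(np.ceil(max(np.linalg.norm(d)/.039,abs(dy)/7.9,1)))
    print('->',tgt,tyaw,'rows',n,'wz %.2f'%(-dy/n/8))
    last=None; 
    for i in range(n):
        a=np.radians(yaw+dy*i/n); s=d/n/.04
        r=np.round([s[0]*np.cos(a)+s[1]*np.sin(a), s[0]*np.sin(a)-s[1]*np.cos(a), -s[2]],2)
        if last is None or any(r!=last): print(i,r.tolist())
        last=r
if __name__=='__main__':
    o,R,yaw=state(); p=o['tool_pos']; print('t %.2f'%o['t'],p.round(4),'yaw %.1f'%yaw,'tilt %.3f'%np.degrees(np.arccos(-R[2,2])),'open %.4f grip %.1f'%(o['opening'],o['grip_force']),o['contact_force'].round(1),'q6 %.2f'%o['q'][5])
    for a in sys.argv[1:]:
        x,y,z,w=map(float,a.split(',')); plan(p,yaw,(x,y,z),w); p=(x,y,z); yaw=w
E
python3 plan.py .4385,-.0965,.23,90 .4385,-.0965,.062,90
```

```text
t 0.10 [ 0.1629 -0.6028  0.2302] yaw 15.1 tilt 0.107 open 0.0856 grip 0.0 [0.5 0.9 0.1] q6 -0.12
-> (0.4385, -0.0965, 0.23) 90.0 rows 15 wz -0.62
0 [0.66, -0.69, 0.0]
1 [0.72, -0.63, 0.0]
2 [0.77, -0.57, 0.0]
3 [0.82, -0.5, 0.0]
4 [0.86, -0.43, 0.0]
5 [0.89, -0.35, 0.0]
6 [0.92, -0.27, 0.0]
7 [0.94, -0.19, 0.0]
8 [0.95, -0.11, 0.0]
9 [0.96, -0.02, 0.0]
10 [0.96, 0.06, 0.0]
11 [0.95, 0.14, 0.0]
12 [0.93, 0.23, 0.0]
13 [0.91, 0.31, 0.0]
14 [0.88, 0.38, 0.0]
-> (0.4385, -0.0965, 0.062) 90.0 rows 5 wz -0.00
0 [0.0, 0.0, 0.84]
```

>>> drive_tool(steps=[{"translation":[0.66,-0.69,0],"angular":[0,0,-0.62],"gripper":1},{"translation":[0.72,-0.63,0],"angular":[0,0,-0.62],"gripper":1},{"translation":[0.77,-0.57,0],"angular":[0,0,-0.62],"gripper":1},{"translation":[0.82,-0.5,0],"angular":[0,0,-0.62],"gripper":1},{"translation":[0.86,-0.43,0],"angular":[0,0,-0.62],"gripper":1},{"translation":[0.89,-0.35,0],"angular":[0,0,-0.62],"gripper":1},{"translation":[0.92,-0.27,0],"angular":[0,0,-0.62],"gripper":1},{"translation":[0.94,-0.19,0],"angular":[0,0,-0.62],"gripper":1}], force=40)

```text
t: 1.1
tool_pos: [0.3102, -0.3329, 0.2308]
tool_rot: [-2.787, -1.449, -0.0]
contact_force: [0.5, 0.2, 0.2]
opening: 0.0852
grip_force: 0.0
```

>>> drive_tool(steps=[{"translation":[0.95,-0.11,0],"angular":[0,0,-0.62],"gripper":1},{"translation":[0.96,-0.02,0],"angular":[0,0,-0.62],"gripper":1},{"translation":[0.96,0.06,0],"angular":[0,0,-0.62],"gripper":1},{"translation":[0.95,0.14,0],"angular":[0,0,-0.62],"gripper":1},{"translation":[0.93,0.23,0],"angular":[0,0,-0.62],"gripper":1},{"translation":[0.91,0.31,0],"angular":[0,0,-0.62],"gripper":1},{"translation":[0.88,0.38,0],"angular":[0,0,-0.62],"gripper":1},{"translation":[0,0,0],"angular":[0,0,0],"gripper":1}])

```text
t: 2.1
tool_pos: [0.4401, -0.0973, 0.2308]
tool_rot: [-2.226, -2.216, 0.0]
contact_force: [0.6, -0.1, -0.3]
opening: 0.0856
grip_force: 0.0
```

```bash
python3 plan.py .4385,-.0965,.12,90 .4385,-.0965,.06,90
```

```text
t 2.10 [ 0.4401 -0.0973  0.2308] yaw 89.7 tilt 0.064 open 0.0856 grip 0.0 [ 0.6 -0.1 -0.3] q6 -0.38
-> (0.4385, -0.0965, 0.12) 90.0 rows 3 wz -0.01
0 [0.01, -0.01, 0.92]
-> (0.4385, -0.0965, 0.06) 90.0 rows 2 wz -0.00
0 [0.0, 0.0, 0.75]
```

>>> drive_tool(steps=[{"translation":[0,-0.03,0.9],"angular":[0,0,0],"gripper":1},{"translation":[0,0,0.9],"angular":[0,0,0],"gripper":1},{"translation":[0,0,0.9],"angular":[0,0,0],"gripper":1},{"translation":[0,0,0.8],"angular":[0,0,0],"gripper":1},{"translation":[0,0,0.8],"angular":[0,0,0],"gripper":1},{"translation":[0,0,0],"angular":[0,0,0],"gripper":0.3},{"translation":[0,0,0],"angular":[0,0,0],"gripper":0.3},{"translation":[0,0,0],"angular":[0,0,0],"gripper":0.3}], force=30)

```text
t: 3.1
tool_pos: [0.4397, -0.0998, 0.0612]
tool_rot: [2.229, 2.21, 0.001]
contact_force: [-1.4, 0.5, 1.4]
opening: 0.0415
grip_force: 31.2
```

```bash
python3 plan.py .4385,-.0965,.14,90 .6495,.249,.16,90 .6495,.249,.059,90
```

```text
t 3.10 [ 0.4397 -0.0998  0.0612] yaw 89.5 tilt 0.165 open 0.0415 grip 31.2 [-1.4  0.5  1.4] q6 -0.38
-> (0.4385, -0.0965, 0.14) 90.0 rows 3 wz -0.02
0 [0.03, -0.01, -0.66]
-> (0.6495, 0.249, 0.16) 90.0 rows 11 wz -0.00
0 [0.79, 0.48, -0.05]
-> (0.6495, 0.249, 0.059) 90.0 rows 3 wz -0.00
0 [0.0, 0.0, 0.84]
```

>>> drive_tool(steps=[{"translation":[0,0,-0.6],"angular":[0,0,0],"gripper":0.3},{"translation":[0,0,-0.9],"angular":[0,0,0],"gripper":0.3},{"translation":[0.5,0.3,-0.6],"angular":[0,0,0],"gripper":0.3},{"translation":[0.8,0.48,-0.2],"angular":[0,0,0],"gripper":0.3},{"translation":[0.8,0.48,0],"angular":[0,0,0],"gripper":0.3},{"translation":[0.8,0.48,0],"angular":[0,0,0],"gripper":0.3},{"translation":[0.8,0.48,0],"angular":[0,0,0],"gripper":0.3},{"translation":[0.8,0.48,0],"angular":[0,0,0],"gripper":0.3}])

```text
t: 4.1
tool_pos: [0.5493, 0.0812, 0.1527]
tool_rot: [2.229, 2.211, 0.002]
contact_force: [-0.5, -0.1, -0.0]
opening: 0.0416
grip_force: 31.1
```

>>> drive_tool(steps=[{"translation":[0.8,0.48,0],"angular":[0,0,0],"gripper":0.3},{"translation":[0.8,0.48,0],"angular":[0,0,0],"gripper":0.3},{"translation":[0.8,0.48,0],"angular":[0,0,0],"gripper":0.3},{"translation":[0.8,0.48,0],"angular":[0,0,0],"gripper":0.3},{"translation":[0.8,0.48,0],"angular":[0,0,0],"gripper":0.3},{"translation":[0.3,0.2,0],"angular":[0,0,0],"gripper":0.3},{"translation":[0,0,0.4],"angular":[0,0,0],"gripper":0.3},{"translation":[0,0,0],"angular":[0,0,0],"gripper":0.3}])

```text
t: 5.1
tool_pos: [0.6517, 0.2497, 0.1324]
tool_rot: [-2.23, -2.21, 0.007]
contact_force: [0.6, -0.5, -1.8]
opening: 0.0414
grip_force: 31.1
```

```bash
python3 plan.py .6495,.247,.08,90 .6495,.247,.0595,90
```

```text
t 5.10 [0.6517 0.2497 0.1324] yaw 89.5 tilt 0.295 open 0.0414 grip 31.1 [ 0.6 -0.5 -1.8] q6 0.27
-> (0.6495, 0.247, 0.08) 90.0 rows 2 wz -0.03
0 [-0.03, -0.03, 0.66]
-> (0.6495, 0.247, 0.0595) 90.0 rows 1 wz -0.00
0 [0.0, 0.0, 0.51]
```

>>> drive_tool(steps=[{"translation":[-0.05,-0.05,0.7],"angular":[0,0,0],"gripper":0.3},{"translation":[0,0,0.7],"angular":[0,0,0],"gripper":0.3},{"translation":[0,0,0.3],"angular":[0,0,0],"gripper":0.3},{"translation":[0,0,0.1],"angular":[0,0,0],"gripper":0.3},{"translation":[0,0,0],"angular":[0,0,0],"gripper":0.3}])

```text
t: 5.72
tool_pos: [0.6521, 0.249, 0.0642]
tool_rot: [2.231, 2.211, 0.002]
contact_force: [-0.2, -0.5, -0.8]
opening: 0.0414
grip_force: 31.1
```

>>> drive_tool(steps=[{"translation":[0,0,0],"angular":[0,0,0],"gripper":1},{"translation":[0,0,0],"angular":[0,0,0],"gripper":1},{"translation":[0,0,0],"angular":[0,0,0],"gripper":1},{"translation":[0,0,-0.5],"angular":[0,0,0],"gripper":1},{"translation":[0,0,-1],"angular":[0,0,0],"gripper":1},{"translation":[0,0,-1],"angular":[0,0,0],"gripper":1},{"translation":[0,0,-0.5],"angular":[0,0,0],"gripper":1}])

```text
t: 6.6
tool_pos: [0.6532, 0.2496, 0.1883]
tool_rot: [2.229, 2.21, 0.009]
contact_force: [0.5, 0.2, 0.5]
opening: 0.0855
grip_force: 0.0
```

```bash
python3 plan.py .532,-.013,.12,110 .532,-.013,.0125,110
```

```text
t 6.60 [0.6532 0.2496 0.1883] yaw 89.5 tilt 0.358 open 0.0855 grip 0.0 [0.5 0.2 0.5] q6 0.27
-> (0.532, -0.013, 0.12) 110.0 rows 8 wz -0.32
0 [-0.82, -0.37, 0.21]
1 [-0.81, -0.41, 0.21]
2 [-0.79, -0.44, 0.21]
3 [-0.77, -0.48, 0.21]
4 [-0.74, -0.51, 0.21]
5 [-0.72, -0.55, 0.21]
6 [-0.7, -0.58, 0.21]
7 [-0.67, -0.61, 0.21]
-> (0.532, -0.013, 0.0125) 110.0 rows 3 wz -0.00
0 [0.0, 0.0, 0.9]
```

>>> drive_tool(steps=[{"translation":[-0.82,-0.37,0.1],"angular":[0,0,-0.32],"gripper":1},{"translation":[-0.81,-0.41,0.2],"angular":[0,0,-0.32],"gripper":1},{"translation":[-0.79,-0.44,0.2],"angular":[0,0,-0.32],"gripper":1},{"translation":[-0.77,-0.48,0.2],"angular":[0,0,-0.32],"gripper":1},{"translation":[-0.74,-0.51,0.2],"angular":[0,0,-0.32],"gripper":1},{"translation":[-0.72,-0.55,0.2],"angular":[0,0,-0.32],"gripper":1},{"translation":[-0.7,-0.58,0.2],"angular":[0,0,-0.32],"gripper":1},{"translation":[-0.67,-0.61,0.2],"angular":[0,0,-0.32],"gripper":1}])

```text
t: 7.6
tool_pos: [0.5294, -0.0147, 0.1231]
tool_rot: [-1.8, -2.575, 0.0]
contact_force: [-0.2, 0.6, 0.5]
opening: 0.0854
grip_force: 0.0
```

>>> drive_tool(steps=[{"translation":[0,0,0.5],"angular":[0,0,0],"gripper":0.7},{"translation":[0,0,0.3],"angular":[0,0,0],"gripper":0.7},{"translation":[0,0,0],"angular":[0,0,0],"gripper":0.7}])

```text
t: 7.98
tool_pos: [0.5293, -0.0127, 0.0896]
tool_rot: [-1.799, -2.572, 0.002]
contact_force: [-0.2, 0.1, 0.6]
opening: 0.0598
grip_force: 0.0
```

```bash
python3 plan.py .532,-.013,.0125,110
python3 - <<'E'
from h import *
s=grab('scene')['color'][:,:,::-1][130:340,180:480]; cv2.imwrite('pics/s1.png',cv2.resize(s,None,fx=2.6,fy=2.6,interpolation=cv2.INTER_CUBIC))
E
```

```text
t 7.97 [ 0.5293 -0.0127  0.0896] yaw 110.1 tilt 0.191 open 0.0598 grip 0.0 [-0.2  0.1  0.6] q6 -0.51
-> (0.532, -0.013, 0.0125) 110.0 rows 2 wz 0.00
0 [-0.01, 0.03, 0.96]
```

View pics/s1.png

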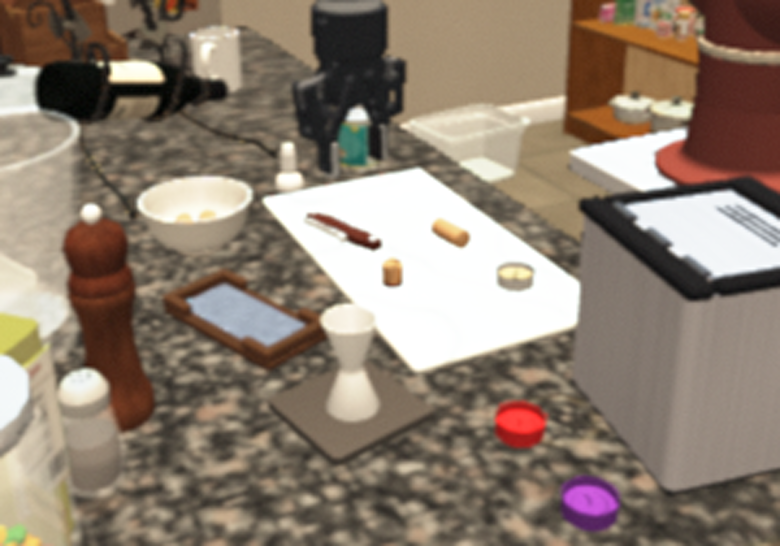

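The picture shows the jigger upright in the middle of the coaster (350,400), with the gripper above the corkscrew handle. Next I lower and pinch it.

>>> drive_tool(steps=[{"translation":[0,0.05,0.9],"angular":[0,0,0],"gripper":0.7},{"translation":[0,0,0.7],"angular":[0,0,0],"gripper":0.7},{"translation":[0,0,0.3],"angular":[0,0,0],"gripper":0.7},{"translation":[0,0,0],"angular":[0,0,0],"gripper":0.7}])

```text
t: 8.52
tool_pos: [0.532, -0.0127, 0.0151]
tool_rot: [-1.801, -2.573, 0.001]
contact_force: [0.2, -0.0, -0.1]
opening: 0.0599
grip_force: 0.0
```

>>> drive_tool(steps=[{"translation":[0,0,0],"angular":[0,0,0],"gripper":0.1},{"translation":[0,0,0],"angular":[0,0,0],"gripper":0.1},{"translation":[0,0,0],"angular":[0,0,0],"gripper":0.1},{"translation":[0,0,0],"angular":[0,0,0],"gripper":0.1}], force=60)

```text
t: 9.02
tool_pos: [0.533, -0.0133, 0.0171]
tool_rot: [1.801, 2.572, 0.001]
contact_force: [-1.8, -1.0, 5.8]
opening: 0.0185
grip_force: 61.9
```

```bash
python3 plan.py .532,-.013,.0125,110
```

```text
t 9.03 [ 0.533  -0.0133  0.0171] yaw 110.0 tilt 0.101 open 0.0185 grip 61.9 [-1.8 -1.   5.8] q6 -0.51
-> (0.532, -0.013, 0.0125) 110.0 rows 1 wz -0.00
0 [0.02, -0.02, 0.11]
```

>>> drive_tool(steps=[{"translation":[0,0,-0.5],"angular":[0,0,0],"gripper":0.1},{"translation":[0,0,-0.9],"angular":[0,0,0],"gripper":0.1},{"translation":[0,0,-0.9],"angular":[0,0,0],"gripper":0.1},{"translation":[0,0,0],"angular":[0,0,0],"gripper":0.1}])

```text
t: 9.52
tool_pos: [0.5349, -0.0135, 0.1115]
tool_rot: [1.798, 2.567, 0.006]
contact_force: [0.1, 0.8, -1.3]
opening: 0.0188
grip_force: 61.7
```

```bash
python3 plan.py .677,.104,.11,112 .677,.104,.017,112
python3 - <<'E'
from h import *
s=grab('scene')['color'][:,:,::-1][130:300,210:450]; cv2.imwrite('pics/s2.png',cv2.resize(s,None,fx=3,fy=3,interpolation=cv2.INTER_CUBIC))
E
```

```text
t 9.53 [ 0.5349 -0.0135  0.1115] yaw 110.0 tilt 0.479 open 0.0188 grip 61.7 [ 0.1  0.8 -1.3] q6 -0.51
-> (0.677, 0.104, 0.11) 112.0 rows 5 wz -0.05
0 [0.31, 0.87, 0.01]
1 [0.3, 0.87, 0.01]
3 [0.29, 0.87, 0.01]
4 [0.28, 0.88, 0.01]
-> (0.677, 0.104, 0.017) 112.0 rows 3 wz -0.00
0 [0.0, 0.0, 0.78]
```

View pics/s2.png

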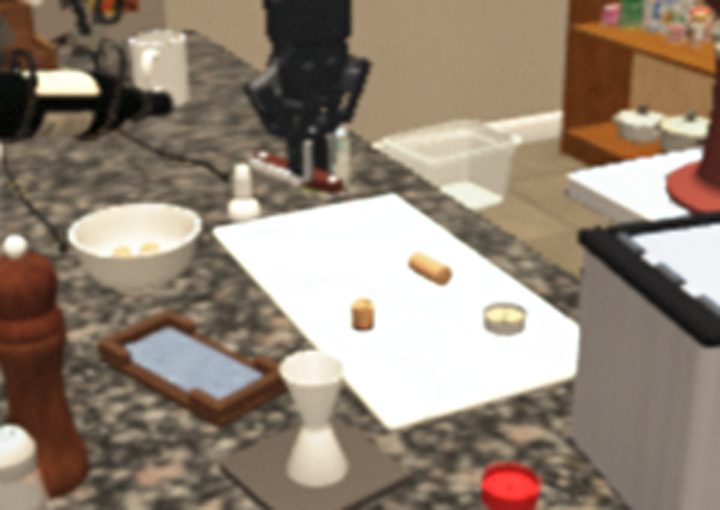

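The corkscrew is held level at (298,172). Next I carry it to the tray at (195,365).

>>> drive_tool(steps=[{"translation":[0.31,0.87,0],"angular":[0,0,-0.05],"gripper":0.1},{"translation":[0.3,0.87,0],"angular":[0,0,-0.05],"gripper":0.1},{"translation":[0.3,0.87,0],"angular":[0,0,-0.05],"gripper":0.1},{"translation":[0.3,0.87,0],"angular":[0,0,-0.05],"gripper":0.1},{"translation":[0.28,0.88,0],"angular":[0,0,-0.05],"gripper":0.1},{"translation":[0,0,0.8],"angular":[0,0,0],"gripper":0.1},{"translation":[0,0,0],"angular":[0,0,0],"gripper":0.1}])

```text
t: 10.45
tool_pos: [0.6701, 0.1046, 0.0693]
tool_rot: [-1.752, -2.598, 0.01]
contact_force: [-0.8, -1.3, -0.9]
opening: 0.0191
grip_force: 61.8
```

```bash
python3 plan.py .677,.104,.0175,112
```

```text
t 10.45 [0.6701 0.1046 0.0693] yaw 112.0 tilt 0.597 open 0.0191 grip 61.8 [-0.8 -1.3 -0.9] q6 -0.34
-> (0.677, 0.104, 0.0175) 112.0 rows 2 wz 0.00
0 [-0.04, 0.08, 0.65]
```

>>> drive_tool(steps=[{"translation":[-0.05,0.15,0.3],"angular":[0,0,0],"gripper":0.1},{"translation":[0,0,0.2],"angular":[0,0,0],"gripper":0.1},{"translation":[0,0,0],"angular":[0,0,0],"gripper":0.1}])

```text
t: 10.82
tool_pos: [0.6798, 0.1047, 0.0546]
tool_rot: [-1.757, -2.603, 0.001]
contact_force: [0.1, -0.7, -0.6]
opening: 0.0191
grip_force: 61.8
```

```bash
python3 plan.py .677,.104,.0175,112
python3 - <<'E'
from h import *
s=grab('top')['color'][:,:,::-1][130:260,250:430]; cv2.imwrite('pics/t3.png',cv2.resize(s,None,fx=4,fy=4,interpolation=cv2.INTER_CUBIC))
E
```

```text
t 10.82 [0.6798 0.1047 0.0546] yaw 112.0 tilt 0.073 open 0.0191 grip 61.8 [ 0.1 -0.7 -0.6] q6 -0.34
-> (0.677, 0.104, 0.0175) 112.0 rows 1 wz -0.00
0 [0.01, -0.07, 0.93]
```

View pics/t3.png

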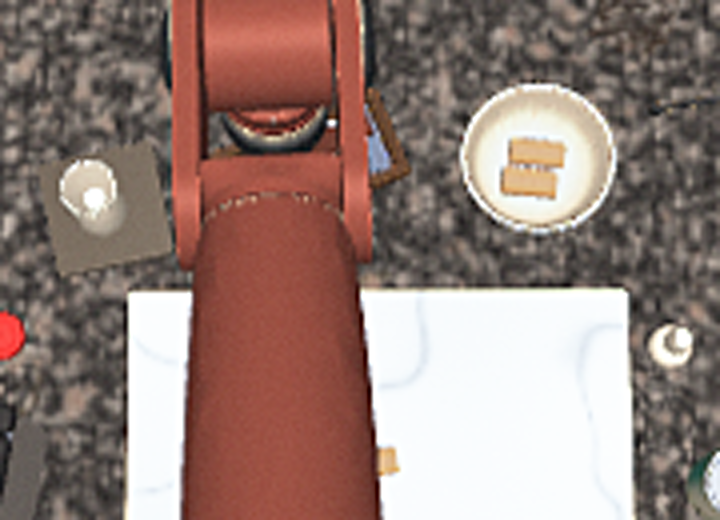

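The arm hides most of the tray in this top view, so I go on by the measured pose.

>>> drive_tool(steps=[{"translation":[0,-0.06,0.4],"angular":[0,0,0],"gripper":0.1},{"translation":[0,0,0.3],"angular":[0,0,0],"gripper":0.1},{"translation":[0,0,0.1],"angular":[0,0,0],"gripper":0.1},{"translation":[0,0,0],"angular":[0,0,0],"gripper":0.1},{"translation":[0,0,0],"angular":[0,0,0],"gripper":0.1}])

```text
t: 11.5
tool_pos: [0.6785, 0.1041, 0.0238]
tool_rot: [1.756, 2.604, 0.001]
contact_force: [0.7, 1.1, -0.5]
opening: 0.0186
grip_force: 61.8
```

```bash
python3 plan.py .677,.104,.0175,112
python3 - <<'E'
from h import *
s=grab('scene')['color'][:,:,::-1][180:300,210:370]; cv2.imwrite('pics/s4.png',cv2.resize(s,None,fx=4,fy=4,interpolation=cv2.INTER_CUBIC))
E
```

```text
t 11.50 [0.6785 0.1041 0.0238] yaw 112.0 tilt 0.050 open 0.0186 grip 61.8 [ 0.7  1.1 -0.5] q6 -0.34
-> (0.677, 0.104, 0.0175) 112.0 rows 1 wz -0.00
0 [0.01, -0.04, 0.16]
```

View pics/s4.png

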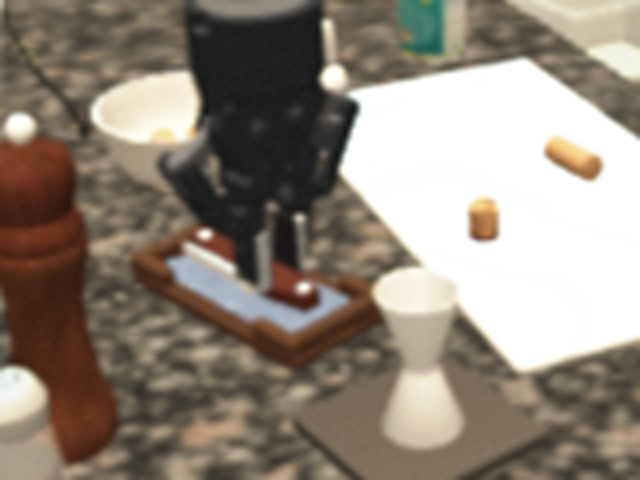

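The corkscrew hovers over the pocket between the tray's scoops (250,275). I lower it the last 6 mm and let go.

>>> drive_tool(steps=[{"translation":[0,-0.03,0.14],"angular":[0,0,0],"gripper":0.1},{"translation":[0,0,0],"angular":[0,0,0],"gripper":0.1},{"translation":[0,0,0],"angular":[0,0,0],"gripper":0.1},{"translation":[0,0,0],"angular":[0,0,0],"gripper":0.5},{"translation":[0,0,0],"angular":[0,0,0],"gripper":0.5},{"translation":[0,0,0],"angular":[0,0,0],"gripper":0.5},{"translation":[0,0,-0.8],"angular":[0,0,0],"gripper":0.5},{"translation":[0,0,-1],"angular":[0,0,0],"gripper":0.5}])

```text
t: 12.55
tool_pos: [0.6758, 0.1035, 0.089]
tool_rot: [-1.755, -2.602, 0.003]
contact_force: [-0.4, 1.0, -0.1]
opening: 0.043
grip_force: 0.0
```

>>> drive_tool(steps=[{"translation":[0,0,-0.8],"angular":[0,0,0],"gripper":0.5},{"translation":[0,0,0],"angular":[0,0,0],"gripper":0.6}])

```text
t: 12.8
tool_pos: [0.6795, 0.1038, 0.1261]
tool_rot: [1.753, 2.599, 0.007]
contact_force: [0.3, 0.3, 0.2]
opening: 0.0512
grip_force: 0.0
```

```bash
python3 plan.py .4425,.0365,.07,101 .4425,.0365,.0135,101
```

```text
t 12.80 [0.6795 0.1038 0.1261] yaw 112.0 tilt 0.435 open 0.0512 grip 0.0 [0.3 0.3 0.2] q6 -0.34
-> (0.4425, 0.0365, 0.07) 101.0 rows 7 wz 0.20
0 [0.09, -0.87, 0.2]
1 [0.07, -0.88, 0.2]
2 [0.05, -0.88, 0.2]
3 [0.02, -0.88, 0.2]
4 [-0.0, -0.88, 0.2]
5 [-0.03, -0.88, 0.2]
6 [-0.05, -0.88, 0.2]
-> (0.4425, 0.0365, 0.0135) 101.0 rows 2 wz -0.00
0 [0.0, 0.0, 0.71]
```

>>> drive_tool(steps=[{"translation":[0.09,-0.87,0],"angular":[0,0,0.2],"gripper":0.7},{"translation":[0.07,-0.88,0.1],"angular":[0,0,0.2],"gripper":0.7},{"translation":[0.05,-0.88,0.2],"angular":[0,0,0.2],"gripper":0.7},{"translation":[0.02,-0.88,0.2],"angular":[0,0,0.2],"gripper":0.7},{"translation":[0,-0.88,0.2],"angular":[0,0,0.2],"gripper":0.7},{"translation":[-0.03,-0.88,0.3],"angular":[0,0,0.2],"gripper":0.7},{"translation":[-0.05,-0.88,0.4],"angular":[0,0,0.2],"gripper":0.7},{"translation":[0,0,0],"angular":[0,0,0],"gripper":0.7}])

```text
t: 13.8
tool_pos: [0.4354, 0.0366, 0.0619]
tool_rot: [-2.0, -2.415, 0.006]
contact_force: [0.2, 1.0, 0.1]
opening: 0.0599
grip_force: 0.0
```

```bash
python3 plan.py .4425,.0365,.0135,101
python3 - <<'E'
from h import *
im=grab('top')
hsv=cv2.cvtColor(im['color'],cv2.COLOR_RGB2HSV)
# corkscrew and jigger check
def cc(n,m,zz,b):
    x,y,w,h=b; vv,uu=np.where(m[y:y+h,x:x+w]); 
    W=np.array([world(im,u+x,v+y,zz)[:2] for u,v in zip(uu,vv)]).astype(np.float32); r=cv2.minAreaRect(W); print(n,len(W),W.mean(0).round(4),np.round(r[1],3))
cv2.imwrite('pics/t5.png',cv2.resize(im['color'][:,:,::-1][140:270,250:430],None,fx=4,fy=4,interpolation=cv2.INTER_CUBIC))
E
```

```text
t 13.80 [0.4354 0.0366 0.0619] yaw 100.7 tilt 0.401 open 0.0599 grip 0.0 [0.2 1.  0.1] q6 -0.27
-> (0.4425, 0.0365, 0.0135) 101.0 rows 2 wz -0.02
0 [-0.02, 0.09, 0.6]
```

View pics/t5.png

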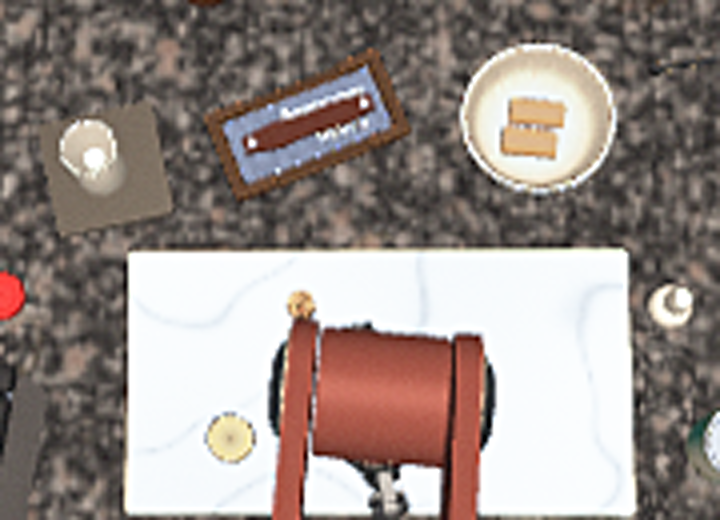

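The corkscrew lies centred in the pocket at (310,122), silver parts visible either side. The jigger is on the coaster with its foot near (100,178). Now the whole cork.

>>> drive_tool(steps=[{"translation":[-0.02,0.05,0.6],"angular":[0,0,0],"gripper":0.7},{"translation":[0,0,0.5],"angular":[0,0,0],"gripper":0.7},{"translation":[0,0,0],"angular":[0,0,0],"gripper":0.7},{"translation":[0,0,0],"angular":[0,0,0],"gripper":0.7}])

```text
t: 14.35
tool_pos: [0.4432, 0.0362, 0.0227]
tool_rot: [2.002, 2.42, 0.001]
contact_force: [-0.4, 0.0, 0.3]
opening: 0.06
grip_force: 0.0
```

```bash
python3 plan.py .4425,.0365,.0135,101
```

```text
t 14.35 [0.4432 0.0362 0.0227] yaw 100.8 tilt 0.087 open 0.0600 grip 0.0 [-0.4  0.   0.3] q6 -0.27
-> (0.4425, 0.0365, 0.0135) 101.0 rows 1 wz -0.02
0 [0.01, -0.02, 0.23]
```

>>> drive_tool(steps=[{"translation":[0,0,0.2],"angular":[0,0,0],"gripper":0.7},{"translation":[0,0,0],"angular":[0,0,0],"gripper":0.7},{"translation":[0,0,0],"angular":[0,0,0],"gripper":0.1},{"translation":[0,0,0],"angular":[0,0,0],"gripper":0.1},{"translation":[0,0,0],"angular":[0,0,0],"gripper":0.1},{"translation":[0,0,0],"angular":[0,0,0],"gripper":0.1},{"translation":[0,0,-0.7],"angular":[0,0,0],"gripper":0.1},{"translation":[0,0,-1],"angular":[0,0,0],"gripper":0.1}], force=30)

```text
t: 15.35
tool_pos: [0.4404, 0.0362, 0.0809]
tool_rot: [-2.001, -2.418, 0.003]
contact_force: [-0.1, 0.3, 0.0]
opening: 0.0218
grip_force: 29.5
```

>>> drive_tool(steps=[{"translation":[0,0,-1],"angular":[0,0,0],"gripper":0.1},{"translation":[0,0,0],"angular":[0,0,0],"gripper":0.1}])

```text
t: 15.6
tool_pos: [0.4446, 0.0359, 0.1257]
tool_rot: [1.998, 2.415, 0.007]
contact_force: [0.3, -0.3, -0.5]
opening: 0.0217
grip_force: 29.5
```

```bash
python3 plan.py .679,-.095,.12,101 .679,-.095,.05,101
```

```text
t 15.60 [0.4446 0.0359 0.1257] yaw 100.8 tilt 0.461 open 0.0217 grip 29.5 [ 0.3 -0.3 -0.5] q6 -0.27
-> (0.679, -0.095, 0.12) 101.0 rows 7 wz -0.00
0 [-0.62, 0.73, 0.02]
-> (0.679, -0.095, 0.05) 101.0 rows 2 wz -0.00
0 [0.0, 0.0, 0.87]
```

>>> drive_tool(steps=[{"translation":[-0.62,0.73,0],"angular":[0,0,0],"gripper":0.1},{"translation":[-0.62,0.73,0],"angular":[0,0,0],"gripper":0.1},{"translation":[-0.62,0.73,0],"angular":[0,0,0],"gripper":0.1},{"translation":[-0.62,0.73,0],"angular":[0,0,0],"gripper":0.1},{"translation":[-0.62,0.73,0],"angular":[0,0,0],"gripper":0.1},{"translation":[-0.62,0.73,0],"angular":[0,0,0],"gripper":0.1},{"translation":[-0.62,0.73,0],"angular":[0,0,0],"gripper":0.1},{"translation":[0,0,0],"angular":[0,0,0],"gripper":0.1}])

```text
t: 16.6
tool_pos: [0.6758, -0.0973, 0.1194]
tool_rot: [-2.003, -2.418, 0.002]
contact_force: [0.0, 0.3, 0.6]
opening: 0.0218
grip_force: 29.6
```

>>> drive_tool(steps=[{"translation":[0,0,0.6],"angular":[0,0,0],"gripper":0.1},{"translation":[0,0,0.5],"angular":[0,0,0],"gripper":0.1},{"translation":[0,0,0],"angular":[0,0,0],"gripper":0.1},{"translation":[0,0,0],"angular":[0,0,0],"gripper":0.1}])

```text
t: 17.1
tool_pos: [0.6751, -0.0959, 0.0779]
tool_rot: [2.002, 2.421, 0.0]
contact_force: [0.8, 0.1, -0.2]
opening: 0.0219
grip_force: 29.6
```

```bash
python3 plan.py .679,-.095,.046,101
```

```text
t 17.10 [ 0.6751 -0.0959  0.0779] yaw 100.8 tilt 0.006 open 0.0219 grip 29.6 [ 0.8  0.1 -0.2] q6 -0.44
-> (0.679, -0.095, 0.046) 101.0 rows 1 wz -0.02
0 [0.0, 0.1, 0.8]
```

>>> drive_tool(steps=[{"translation":[0,0.1,0.4],"angular":[0,0,0],"gripper":0.1},{"translation":[0,0,0.3],"angular":[0,0,0],"gripper":0.1},{"translation":[0,0,0.1],"angular":[0,0,0],"gripper":0.1},{"translation":[0,0,0],"angular":[0,0,0],"gripper":0.1},{"translation":[0,0,0],"angular":[0,0,0],"gripper":0.45},{"translation":[0,0,0],"angular":[0,0,0],"gripper":0.45},{"translation":[0,0,0],"angular":[0,0,0],"gripper":0.45},{"translation":[0,0,-0.7],"angular":[0,0,0],"gripper":0.45}])

```text
t: 18.1
tool_pos: [0.6769, -0.0948, 0.071]
tool_rot: [-1.999, -2.416, 0.004]
contact_force: [0.5, -0.4, 0.1]
opening: 0.0383
grip_force: 0.0
```

>>> drive_tool(steps=[{"translation":[0,0,-1],"angular":[0,0,0],"gripper":0.5},{"translation":[0,0,-0.7],"angular":[0,0,0],"gripper":0.5},{"translation":[0,0,0],"angular":[0,0,0],"gripper":0.6}])

```text
t: 18.48
tool_pos: [0.6812, -0.0959, 0.1456]
tool_rot: [1.999, 2.416, 0.005]
contact_force: [-0.1, -0.6, 0.3]
opening: 0.0509
grip_force: 0.0
```

```bash
python3 plan.py .5343,.0903,.1,172.5 .5343,.0903,.02,172.5
```

```text
t 18.48 [ 0.6812 -0.0959  0.1456] yaw 100.8 tilt 0.394 open 0.0509 grip 0.0 [-0.1 -0.6  0.3] q6 -0.44
-> (0.5343, 0.0903, 0.1) 172.5 rows 10 wz -0.90
0 [0.53, -0.27, 0.11]
1 [0.56, -0.21, 0.11]
2 [0.58, -0.13, 0.11]
3 [0.59, -0.06, 0.11]
4 [0.59, 0.01, 0.11]
5 [0.59, 0.09, 0.11]
6 [0.57, 0.16, 0.11]
7 [0.55, 0.23, 0.11]
8 [0.51, 0.3, 0.11]
9 [0.47, 0.36, 0.11]
-> (0.5343, 0.0903, 0.02) 172.5 rows 3 wz -0.00
0 [0.0, 0.0, 0.67]
```

>>> drive_tool(steps=[{"translation":[0.53,-0.27,0],"angular":[0,0,-0.9],"gripper":0.7},{"translation":[0.56,-0.21,0.1],"angular":[0,0,-0.9],"gripper":0.7},{"translation":[0.58,-0.13,0.1],"angular":[0,0,-0.9],"gripper":0.7},{"translation":[0.59,-0.06,0.1],"angular":[0,0,-0.9],"gripper":0.7},{"translation":[0.59,0.01,0.1],"angular":[0,0,-0.9],"gripper":0.7},{"translation":[0.59,0.09,0.1],"angular":[0,0,-0.9],"gripper":0.7},{"translation":[0.57,0.16,0.2],"angular":[0,0,-0.9],"gripper":0.7},{"translation":[0.55,0.23,0.3],"angular":[0,0,-0.9],"gripper":0.7}])

```text
t: 19.48
tool_pos: [0.5601, 0.0546, 0.0999]
tool_rot: [-0.582, -3.085, 0.0]
contact_force: [0.1, -0.3, 0.5]
opening: 0.0598
grip_force: 0.0
```

>>> drive_tool(steps=[{"translation":[0.51,0.3,0.3],"angular":[0,0,-0.9],"gripper":0.7},{"translation":[0.47,0.36,0.3],"angular":[0,0,-0.9],"gripper":0.7},{"translation":[0,0,0],"angular":[0,0,0],"gripper":0.7},{"translation":[0,0,0],"angular":[0,0,0],"gripper":0.7}])

```text
t: 19.98
tool_pos: [0.5322, 0.091, 0.0773]
tool_rot: [-0.199, -3.135, 0.001]
contact_force: [-0.3, 0.1, -0.6]
opening: 0.06
grip_force: 0.0
```

```bash
python3 plan.py .5343,.0903,.0155,172.5
```

```text
t 19.98 [0.5322 0.091  0.0773] yaw 172.7 tilt 0.032 open 0.0600 grip 0.0 [-0.3  0.1 -0.6] q6 -1.41
-> (0.5343, 0.0903, 0.0155) 172.5 rows 2 wz 0.01
0 [-0.03, -0.01, 0.77]
```

>>> drive_tool(steps=[{"translation":[-0.05,0,0.7],"angular":[0,0,0],"gripper":0.7},{"translation":[0,0,0.6],"angular":[0,0,0],"gripper":0.7},{"translation":[0,0,0.2],"angular":[0,0,0],"gripper":0.7},{"translation":[0,0,0],"angular":[0,0,0],"gripper":0.7},{"translation":[0,0,0],"angular":[0,0,0],"gripper":0.1},{"translation":[0,0,0],"angular":[0,0,0],"gripper":0.1},{"translation":[0,0,0],"angular":[0,0,0],"gripper":0.1},{"translation":[0,0,0],"angular":[0,0,0],"gripper":0.1}])

```text
t: 20.98
tool_pos: [0.5353, 0.0911, 0.019]
tool_rot: [0.197, 3.133, 0.0]
contact_force: [-0.5, -0.6, 6.0]
opening: 0.0218
grip_force: 29.6
```

```bash
python3 plan.py .5343,.0903,.2,172.5  .416,.373,.23,172.5 .416,.373,.17,172.5 
python3 - <<'E'
from h import *
im=grab('top')
cv2.imwrite('pics/t6.png',cv2.resize(im['color'][:,:,::-1][140:290,190:430],None,fx=3,fy=3,interpolation=cv2.INTER_CUBIC))
E
```

```text
t 20.98 [0.5353 0.0911 0.019 ] yaw 172.8 tilt 0.127 open 0.0218 grip 29.6 [-0.5 -0.6  6. ] q6 -1.41
-> (0.5343, 0.0903, 0.2) 172.5 rows 5 wz 0.01
0 [0.0, -0.0, -0.9]
-> (0.416, 0.373, 0.23) 172.5 rows 8 wz -0.00
0 [0.48, 0.83, -0.09]
-> (0.416, 0.373, 0.17) 172.5 rows 2 wz -0.00
0 [0.0, 0.0, 0.75]
```

View pics/t6.png

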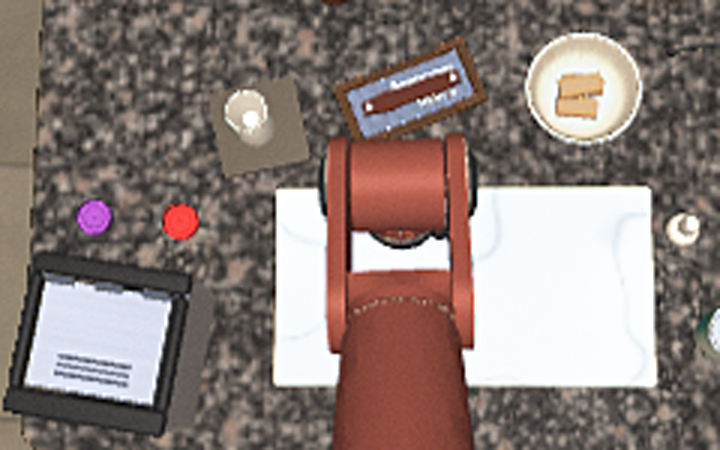

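The new cork lies on the other two in the bowl (580,95), and the broken cork is gripped. The tips touched the board at TCP 0.018, so the fingers reach about 8 mm past the stated TCP when nearly shut. I carry it to the bin at (98,345).

>>> drive_tool(steps=[{"translation":[0,0,-0.7],"angular":[0,0,0],"gripper":0.1},{"translation":[0,0,-1],"angular":[0,0,0],"gripper":0.1},{"translation":[0,0,-1],"angular":[0,0,0],"gripper":0.1},{"translation":[0,0,-1],"angular":[0,0,0],"gripper":0.1},{"translation":[0,0,-1],"angular":[0,0,0],"gripper":0.1},{"translation":[0.48,0.83,-0.2],"angular":[0,0,0],"gripper":0.1},{"translation":[0.48,0.83,0],"angular":[0,0,0],"gripper":0.1},{"translation":[0.48,0.83,0],"angular":[0,0,0],"gripper":0.1}])

```text
t: 22.02
tool_pos: [0.4888, 0.198, 0.2136]
tool_rot: [-0.198, -3.135, -0.0]
contact_force: [-0.1, 0.7, -1.0]
opening: 0.0219
grip_force: 29.5
```

>>> drive_tool(steps=[{"translation":[0.48,0.83,0],"angular":[0,0,0],"gripper":0.1},{"translation":[0.48,0.83,0],"angular":[0,0,0],"gripper":0.1},{"translation":[0.48,0.83,0],"angular":[0,0,0],"gripper":0.1},{"translation":[0.48,0.83,0],"angular":[0,0,0],"gripper":0.1},{"translation":[0.48,0.83,0],"angular":[0,0,0],"gripper":0.1},{"translation":[0,0,0],"angular":[0,0,0],"gripper":0.1},{"translation":[0,0,0],"angular":[0,0,0],"gripper":0.1}])

```text
t: 22.9
tool_pos: [0.415, 0.3734, 0.2133]
tool_rot: [-0.197, -3.135, 0.001]
contact_force: [0.2, -0.5, 0.2]
opening: 0.0215
grip_force: 29.5
```

```bash
python3 plan.py .416,.3727,.124,172.5 
```

```text
t 22.90 [0.415  0.3734 0.2133] yaw 172.8 tilt 0.052 open 0.0215 grip 29.5 [ 0.2 -0.5  0.2] q6 -0.85
-> (0.416, 0.3727, 0.124) 172.5 rows 3 wz 0.01
0 [-0.01, -0.0, 0.74]
```

>>> drive_tool(steps=[{"translation":[0,0,0.7],"angular":[0,0,0],"gripper":0.1},{"translation":[0,0,0.6],"angular":[0,0,0],"gripper":0.1},{"translation":[0,0,0.5],"angular":[0,0,0],"gripper":0.1},{"translation":[0,0,0.5],"angular":[0,0,0],"gripper":0.1},{"translation":[0,0,0],"angular":[0,0,0],"gripper":0.1},{"translation":[0,0,0],"angular":[0,0,0],"gripper":0.1}])

```text
t: 23.65
tool_pos: [0.415, 0.3738, 0.1217]
tool_rot: [-0.197, -3.135, 0.0]
contact_force: [-1.1, 0.4, 0.3]
opening: 0.0216
grip_force: 29.5
```

>>> drive_tool(steps=[{"translation":[0,0,0],"angular":[0,0,0],"gripper":0.5},{"translation":[0,0,0],"angular":[0,0,0],"gripper":0.5},{"translation":[0,0,0],"angular":[0,0,0],"gripper":0.5},{"translation":[0,0,0],"angular":[0,0,0],"gripper":0.5},{"translation":[0,0,0],"angular":[0,0,0],"gripper":0.5},{"translation":[0,0,0],"angular":[0,0,0],"gripper":0.5},{"translation":[0,0,0],"angular":[0,0,0],"gripper":0.5},{"translation":[0,0,0],"angular":[0,0,0],"gripper":0.5}])

```text
t: 24.65
tool_pos: [0.4152, 0.3738, 0.1217]
tool_rot: [-0.197, -3.135, 0.0]
contact_force: [0.1, 0.2, 0.5]
opening: 0.0427
grip_force: 0.6
```

>>> drive_tool(steps=[{"translation":[0,0,-0.5],"angular":[0,0,0],"gripper":0.5},{"translation":[0,0,-0.8],"angular":[0,0,0],"gripper":0.5},{"translation":[0,0,-1],"angular":[0,0,0],"gripper":0.5},{"translation":[0,0,0],"angular":[0,0,0],"gripper":0.7}])

```text
t: 25.15
tool_pos: [0.4174, 0.3753, 0.2198]
tool_rot: [0.197, 3.128, 0.009]
contact_force: [-0.4, 0.3, 0.1]
opening: 0.059
grip_force: 0.0
```

```bash
python3 plan.py .431,.145,.22,172.5 .431,.145,.06,172.5 
```

```text
t 25.15 [0.4174 0.3753 0.2198] yaw 172.8 tilt 0.545 open 0.0590 grip 0.0 [-0.4  0.3  0.1] q6 -0.85
-> (0.431, 0.145, 0.22) 172.5 rows 6 wz 0.01
0 [-0.18, -0.94, -0.0]
-> (0.431, 0.145, 0.06) 172.5 rows 5 wz -0.00
0 [0.0, 0.0, 0.8]
```

>>> drive_tool(steps=[{"translation":[-0.18,-0.94,0],"angular":[0,0,0],"gripper":0.7},{"translation":[-0.18,-0.94,0],"angular":[0,0,0],"gripper":0.7},{"translation":[-0.18,-0.94,0],"angular":[0,0,0],"gripper":0.7},{"translation":[-0.18,-0.94,0],"angular":[0,0,0],"gripper":0.7},{"translation":[-0.18,-0.94,0],"angular":[0,0,0],"gripper":0.8},{"translation":[-0.18,-0.94,0.8],"angular":[0,0,0],"gripper":0.8},{"translation":[0,0,1],"angular":[0,0,0],"gripper":0.8},{"translation":[0,0,0.9],"angular":[0,0,0],"gripper":0.8}])

```text
t: 26.15
tool_pos: [0.4294, 0.1438, 0.1045]
tool_rot: [-0.2, -3.135, 0.0]
contact_force: [0.5, 0.1, 1.3]
opening: 0.068
grip_force: 0.0
```

>>> drive_tool(steps=[{"translation":[0,0,0.7],"angular":[0,0,0],"gripper":0.8},{"translation":[0,0,0],"angular":[0,0,0],"gripper":0.8},{"translation":[0,0,0],"angular":[0,0,0],"gripper":0.8}])

```text
t: 26.52
tool_pos: [0.4304, 0.1447, 0.0789]
tool_rot: [0.197, 3.134, 0.0]
contact_force: [0.6, -0.1, 0.6]
opening: 0.0682
grip_force: 0.0
```

```bash
python3 plan.py .431,.145,.017,172.5
python3 - <<'E'
from h import *
im=grab('scene')
cv2.imwrite('pics/s7.png',cv2.resize(im['color'][:,:,::-1][130:330,220:540],None,fx=2.5,fy=2.5,interpolation=cv2.INTER_CUBIC))
E
```

```text
t 26.52 [0.4304 0.1447 0.0789] yaw 172.8 tilt 0.081 open 0.0682 grip 0.0 [ 0.6 -0.1  0.6] q6 -1.28
-> (0.431, 0.145, 0.017) 172.5 rows 2 wz 0.02
0 [-0.01, 0.0, 0.77]
```

View pics/s7.png

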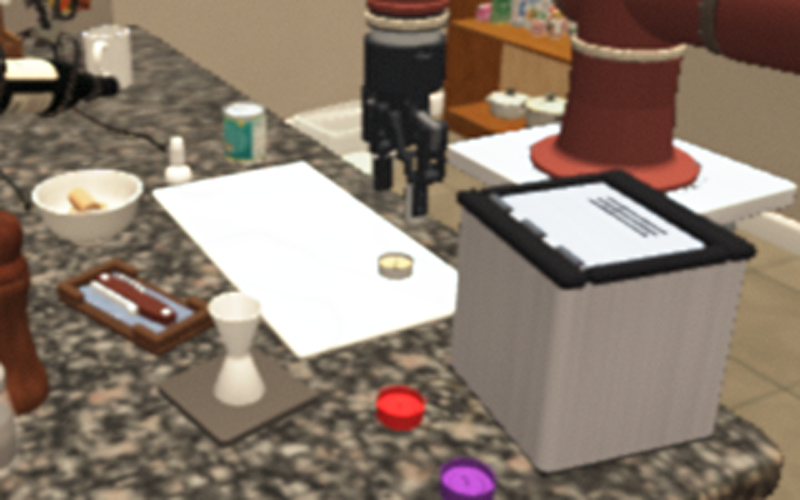

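The flap is shut and bare (600,225), and the broken cork is gone. The cork shows in the bowl (85,198) and the corkscrew in its tray. Now the tealight (395,265).

>>> drive_tool(steps=[{"translation":[0,0,0.7],"angular":[0,0,0],"gripper":0.8},{"translation":[0,0,0.6],"angular":[0,0,0],"gripper":0.8},{"translation":[0,0,0.2],"angular":[0,0,0],"gripper":0.8},{"translation":[0,0,0],"angular":[0,0,0],"gripper":0.8},{"translation":[0,0,0],"angular":[0,0,0],"gripper":0.35},{"translation":[0,0,0],"angular":[0,0,0],"gripper":0.35},{"translation":[0,0,0],"angular":[0,0,0],"gripper":0.35},{"translation":[0,0,0],"angular":[0,0,0],"gripper":0.35}])

```text
t: 27.58
tool_pos: [0.4308, 0.1448, 0.0192]
tool_rot: [0.197, 3.133, 0.001]
contact_force: [-2.0, -0.4, 5.8]
opening: 0.0346
grip_force: 30.0
```

```bash
python3 plan.py
```

```text
t 27.57 [0.4308 0.1448 0.0192] yaw 172.8 tilt 0.118 open 0.0346 grip 30.0 [-2.  -0.4  5.8] q6 -1.28
```

>>> drive_tool(steps=[{"translation":[0,0,-0.5],"angular":[0,0,0],"gripper":0.3},{"translation":[0,0,-1],"angular":[0,0,0],"gripper":0.3},{"translation":[0,0,-1],"angular":[0,0,0],"gripper":0.3},{"translation":[0,0,-1],"angular":[0,0,0],"gripper":0.3},{"translation":[0,0,-1],"angular":[0,0,0],"gripper":0.3},{"translation":[0,0,-0.5],"angular":[0,0,0],"gripper":0.3},{"translation":[0,0,0],"angular":[0,0,0],"gripper":0.3}])

```text
t: 28.45
tool_pos: [0.4305, 0.1447, 0.2189]
tool_rot: [0.197, 3.133, 0.001]
contact_force: [-0.3, 0.5, -0.3]
opening: 0.0347
grip_force: 30.1
```

```bash
python3 plan.py .416,.3727,.22,172.5
python3 - <<'E'
from h import *
im=grab('scene')
cv2.imwrite('pics/s8.png',cv2.resize(im['color'][:,:,::-1][80:260,300:500],None,fx=3,fy=3,interpolation=cv2.INTER_CUBIC))
E
```

```text
t 28.45 [0.4305 0.1447 0.2189] yaw 172.8 tilt 0.165 open 0.0347 grip 30.1 [-0.3  0.5 -0.3] q6 -1.28
-> (0.416, 0.3727, 0.22) 172.5 rows 6 wz 0.01
0 [0.18, 0.93, -0.0]
```

View pics/s8.png

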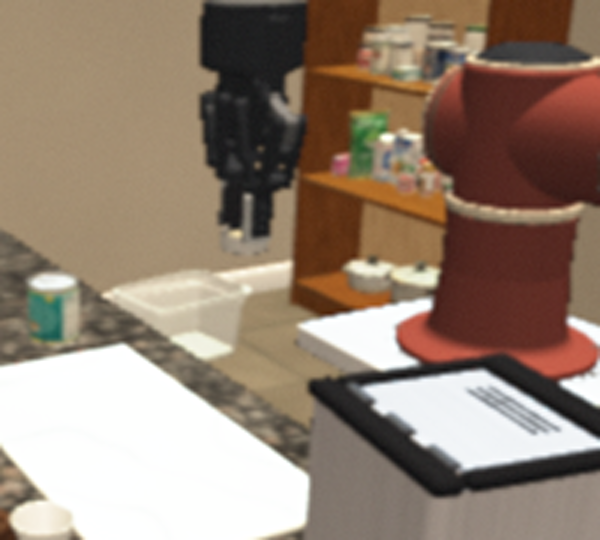

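The tealight is held level at the fingertips (246,243). I push it through the flap.

>>> drive_tool(steps=[{"translation":[0.18,0.93,0],"angular":[0,0,0],"gripper":0.3},{"translation":[0.18,0.93,0],"angular":[0,0,0],"gripper":0.3},{"translation":[0.18,0.93,0],"angular":[0,0,0],"gripper":0.3},{"translation":[0.18,0.93,0],"angular":[0,0,0],"gripper":0.3},{"translation":[0.18,0.93,0],"angular":[0,0,0],"gripper":0.3},{"translation":[0.18,0.93,0],"angular":[0,0,0],"gripper":0.3},{"translation":[0,0,0],"angular":[0,0,0],"gripper":0.3},{"translation":[0,0,0],"angular":[0,0,0],"gripper":0.3}])

```text
t: 29.5
tool_pos: [0.4141, 0.3706, 0.2155]
tool_rot: [-0.197, -3.133, 0.004]
contact_force: [0.5, -0.7, 0.7]
opening: 0.0348
grip_force: 30.2
```

>>> drive_tool(steps=[{"translation":[0,0,0.7],"angular":[0,0,0],"gripper":0.3},{"translation":[0,0,0.6],"angular":[0,0,0],"gripper":0.3},{"translation":[0,0,0.6],"angular":[0,0,0],"gripper":0.3},{"translation":[0,0,0.55],"angular":[0,0,0],"gripper":0.3},{"translation":[0,0,0],"angular":[0,0,0],"gripper":0.3},{"translation":[0,0,0],"angular":[0,0,0],"gripper":0.3}])

```text
t: 30.25
tool_pos: [0.4148, 0.3709, 0.12]
tool_rot: [-0.199, -3.135, 0.0]
contact_force: [-1.2, 0.4, -0.2]
opening: 0.0343
grip_force: 30.1
```

>>> drive_tool(steps=[{"translation":[0,0,0],"angular":[0,0,0],"gripper":0.7},{"translation":[0,0,0],"angular":[0,0,0],"gripper":0.7},{"translation":[0,0,0],"angular":[0,0,0],"gripper":0.7},{"translation":[0,0,0],"angular":[0,0,0],"gripper":0.7},{"translation":[0,0,0],"angular":[0,0,0],"gripper":0.7},{"translation":[0,0,0],"angular":[0,0,0],"gripper":0.7},{"translation":[0,0,0],"angular":[0,0,0],"gripper":0.7},{"translation":[0,0,0],"angular":[0,0,0],"gripper":0.7}])

```text
t: 31.25
tool_pos: [0.4148, 0.3714, 0.1196]
tool_rot: [-0.197, -3.135, 0.0]
contact_force: [-0.2, 0.3, 2.0]
opening: 0.0599
grip_force: 0.6
```

>>> drive_tool(steps=[{"translation":[0,0,-0.5],"angular":[0,0,0],"gripper":0.7},{"translation":[0,0,-0.8],"angular":[0,0,0],"gripper":0.7},{"translation":[0,0,-1],"angular":[0,0,0],"gripper":0.7},{"translation":[0,0,-1],"angular":[0,0,0],"gripper":0.7},{"translation":[-0.2,-0.9,-0.5],"angular":[0,0,0],"gripper":0.7},{"translation":[-0.2,-0.9,0],"angular":[0,0,0],"gripper":0.7},{"translation":[-0.2,-0.9,0],"angular":[0,0,0],"gripper":0.7},{"translation":[0,0,0],"angular":[0,0,0],"gripper":0.7}])

```text
t: 32.25
tool_pos: [0.4255, 0.2598, 0.2731]
tool_rot: [0.202, 3.133, 0.001]
contact_force: [0.3, 0.3, 0.1]
opening: 0.0601
grip_force: 0.0
```

>>> drive_tool(steps=[{"translation":[-0.2,-0.9,0],"angular":[0,0,0],"gripper":0.7},{"translation":[-0.2,-0.9,0],"angular":[0,0,0],"gripper":0.7},{"translation":[0,0,0],"angular":[0,0,0],"gripper":0.7},{"translation":[0,0,0],"angular":[0,0,0],"gripper":0.7}])

```text
t: 32.75
tool_pos: [0.432, 0.1887, 0.2722]
tool_rot: [0.197, 3.135, 0.001]
contact_force: [0.1, 0.5, -0.2]
opening: 0.0599
grip_force: 0.0
```

```bash
python3 plan.py
python3 - <<'E'
from h import *
a=grab('scene')['color'][:,:,::-1][150:350,220:540]; b=grab('top')['color'][:,:,::-1][140:290,190:430]
a=cv2.resize(a,(480,300),interpolation=cv2.INTER_CUBIC); b=cv2.resize(b,(480,300),interpolation=cv2.INTER_CUBIC)
cv2.imwrite('pics/f9.png',np.vstack([a,b]))
E
```

```text
t 32.75 [0.432  0.1887 0.2722] yaw 172.8 tilt 0.058 open 0.0599 grip 0.0 [ 0.1  0.5 -0.2] q6 -1.19
```

View pics/f9.png

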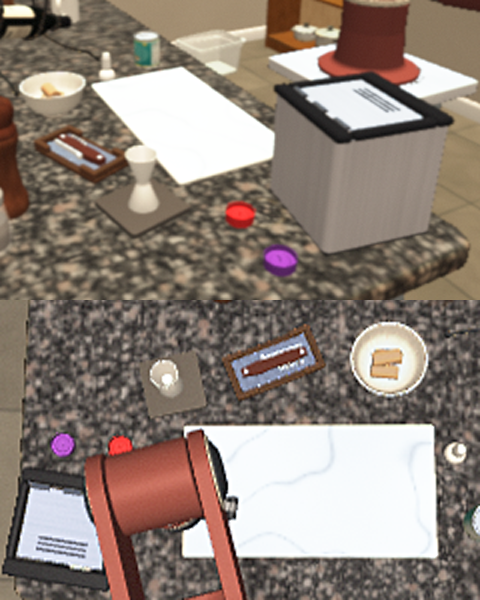

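The final picture shows the flap flush and bare (scene 360,105), and the board empty. The jigger is on the coaster, the corkscrew in the tray and the cork in the bowl. The tin and stopper have not moved. I hand the job in.

```bash
python3 -c "
from station import ctrl
print(ctrl.finish_job())"
```

```text
the job is handed in; nothing more can be done
None
```

I handed the job in at about 33 s; in the last pictures the corkscrew, jigger and cork are in place, both pieces of rubbish are gone through the shut flap, and the tin and stopper have not moved, but the hand-in returned no verdict.

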